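Open the pastel box: press the catch in, push the cover off its well

TASK

Open the wooden pastel box: with the fingertips press the brass snap tab at its side fully down, so that the bar locking the cover sinks away. Then push the released cover by its ledge along the box, off the pastel well and onto the closed deck, until the well lies wholly open. Do not lift or tip the cover, leave it lying flat between the side strips, and leave the other things on the table where they are.

Things in the scene. Friction and masses are not known exactly. Their poses are not given: they have to be found in the camera images.
- paintbox: Fixed wooden pastel box, 290 (x) x 124 (y) mm; origin: centre of its underside, z up. Flat top face (seat and deck) at z = 55 mm. Its -x half is an open well with pastels (x -130 to -20, y -44 to 44 mm), under the cover at first; its +x half is a solid deck. Side strips 8 mm wide, 5 mm high run along both long edges, inner faces at y = +-54 mm. The cover is pushed off towards the box's +x.
- deck_end (a point): Middle of the foot of the end strip on the deck (5 mm high), on the box's top face at x = 127 mm, y = 0 of the box; axes as the box's. It stops the cover: the front edge of the pushed cover may touch it or lie up to 25 mm short of it. A like end strip stands behind the cover at x = -142 mm.
- cover: Loose dark wooden cover plate, 120 (x) x 104 (y) x 10 mm, about 0.16 kg, flat on the box's top between the side strips; origin: centre of its underside; x like the box's. Starts over the well (origin near x = -75 mm of the box), blocked towards +x by the brass bar until the tab is down; then slides until it meets the end strip (origin at x = 67 mm). The well is wholly open from x = 40 mm.
- cover_ledge (a point): Middle of the top rear edge of the pale thumb ledge on the cover: an upright face 80 mm wide (y), 16 mm high, looking to the cover's -x, 20 mm behind its middle; this point is 26 mm above the cover's underside, 16 mm above its plate. On its +x side the ledge slopes down to the plate. Axes as the cover's. Push here towards +x; sliding takes 1 to 3 N.
- tab_pad (a point): Centre of the top of the snap tab's brass pad, 28 x 28 mm, outside the box's long side at -y (x = -9 mm, y = -81 mm of the box; 69 mm above the table when up, 59 mm when fully down). Axes as the box's. The pad carries the 6 mm thick bar that stands 7 mm proud across the deck in front of the cover.
- tab (a joint): Travel of the snap tab, m: 0 up (locking), 0.010 fully down (bar 3 mm below the deck, cover free). It moves straight down, resists with about 4 N, and stays where it is left. It may start up to 1.5 mm down.
- tin: Bystander: round steel tin, 72 mm across, 55 mm high, near the box; origin: centre of its underside.
- cup: Bystander: white cup, 72 mm across, 70 mm high, near the box; origin: centre of its underside.
- brush: Bystander: paint brush, 200 mm long, lying along the box; origin under its middle.
- dish: Bystander: aluminium dish, 110 mm across, 25 mm high; origin: centre of its underside.
- jar: Bystander: glass jar with a dark lid, 64 mm across, 85 mm high; origin: centre of its underside.
- rubber_block: Bystander: white eraser block, 55 x 30 x 22 mm; origin: centre of its underside.
- knife: Bystander: palette knife with a wooden handle, 210 mm long; origin under its middle.
There are look-alikes about, which are no part of the job. What is shaped like the cover but purple or red is not meant.

How it is judged:
By the outcome, as a careful person would: the job done as asked, in the order asked, and still so for the second after the job is handed in, with the robot touching nothing.
It also fails if it takes over 48 s, if anything falls off the work surface, if the arm or the gripper's body presses on something with over 40 N, if the wrist force passes 120 N, or if a joint passes its speed limit or range.

ROBOT

A 6-joint arm with a two-finger parallel gripper is mounted at the origin on the work surface. World frame = base frame: x ahead of the robot, y to its left, z up, the work surface at z = 0. Lengths are in m, angles in degrees, forces in N, time in s.
With the tool pointing down it reaches from about 0.375 to 0.75 m from the base axis. Payload 9 kg.
Tool frame: the origin (TCP) lies where the fingers leave the gripper's body, on its centre line; the fingertips stand 73 mm ahead of it and the grasp point (between the pads) lies 54 mm ahead of it (robot.tip_reach is the distance from the TCP to the fingertips, in m); z points along the fingers, y is the direction in which the jaws open and shut (so a half turn about z gives the same grasp; the last joint's range is limited). The gripper opens to 85 mm and grips with 20 to 120 N. Pads are 22 mm wide; open, the fingers measure 114 mm over their backs; the gripper's body (76 mm by 85 mm) begins 54 mm behind the grasp point. The pads swing forward as they close: fully open they stand 13 mm farther back than shut.
Start: joints at [-77.79, 5.964, 5.575, 89.605, 0, 77.527], TCP at [0.251, -0.545, 0.304] pointing down, gripper open.
Joint ranges: [-171.21, 171.21], [-48.23, 106.86], [-62.78, 66.21], [-105.2, 120.99], [-86.42, 89.51], [-180, 180]. Speed limits (degrees/s): [127.2, 127.2, 147.25, 180, 180, 180].

INTERFACE

Orientations are given as [roll, pitch, yaw] about the fixed x, y, z axes, in that order (R = Rz(yaw) Ry(pitch) Rx(roll)).
In Python, from plant import robot gives the robot as it stands. Calls block until the motion is done:
- robot.move_pose(position, orientation): joint-space move of the TCP to a pose.
- robot.line_to(position, vel=0.15, rotation=None, guard=None): straight line of the TCP; rotation=None keeps the orientation; vel is the mean speed in m/s. With guard (N) it stops when the force on the tool has changed by that much, and returns True; else False.
- robot.goto_joints(angles): joint-space move.
- robot.set_gripper(opening): finger opening in m; the grip force is fixed at half the most; returns when the fingers have stopped.
- robot.pause(seconds).
- robot.ik(position, orientation): joint angles nearest the present ones, or None.
- robot.observe(): the state.
- robot.grab_frame(name): name is "scene" or "side" or "wrist"; returns the picture (400x640x3 uint8, blue, green, red); there is no depth.
- robot.get_calibration(name): a dict with "vertical_fov" (degrees; the focal length in pixels is half the picture's height over the tangent of half this angle, whatever the lens; pixels are square), "cx", "cy" (the principal point, pixels), "k1" (the pictures are not rectified: a ray, as slopes to the right and down, at radius r is drawn at 1 + k1 r^2 times it, then the intrinsics apply), "rvec" (rotation vector, rad) and "tvec" (3), from world to camera coordinates, as OpenCV has them. Camera axes: x right, y down, z forward; pixel columns grow to the right and rows downward; lengths in m; the calibration is good to about 2 mm. A picture is of the moment at which its call begins: read the wrist's pose just before it. get_calibration takes no time and is no camera call; for the wrist camera it gives the pose at the moment of the call.
A pose or a line that the arm cannot do raises robot.IKError and nothing moves.
- robot.job_done(): hands the job in, once; it reports no verdict.
The state is a dict: "time": time; "q": joint angles; "qvel": joint speeds; "joint_torque": joint torques, N m; "tool_pos": TCP position; "tcp_rot": TCP orientation; "ft_force": force on the tool from outside, world axes, zero at the start; "torque": the same for the moment, N m; "gripper_width": finger opening in m.
Only numpy, scipy, OpenCV 4.12 (cv2) and the standard library are available. Lean on these libraries where they do the work, as an engineer would, in place of code of your own. Each camera call takes 0.05 s, during which the arm holds its last target. There are 200 camera calls.

## Working session

There is one attempt and no reset: what is moved stays moved. The work goes in short steps, each a Python script; the robot and the scene stay as the last script left them, time stands still between calls to the robot, and variables do not carry over. Pictures are saved under pics/ and viewed, about 8 in all and at most 12, crops included, and the job is handed in when it is done.

```bash
ls; mkdir -p pics; python3 - <<'E'
from plant import robot
import cv2,json
for n in("scene","side"):
    cv2.imwrite(f"pics/{n}0.png",robot.grab_frame(n)); print(n,robot.get_calibration(n))
print(robot.get_calibration("wrist")); print(robot.observe()["time"],robot.observe()["tcp_rot"],robot.tip_reach)
E
```

```text
pics
scene {'vertical_fov': 56.94023358360956, 'cx': 326.6291632424606, 'cy': 196.1755259719569, 'k1': -0.06078529811208073, 'rvec': array([ 2.13390001,  0.89770142, -0.42035164]), 'tvec': array([-0.34359903, -0.21476912,  1.50770123])}
side {'vertical_fov': 46.9957442578486, 'cx': 319.94805526946453, 'cy': 195.2748290450049, 'k1': -0.09651933908374075, 'rvec': array([ 0.55469052, -2.74900976,  1.09255613]), 'tvec': array([0.45579137, 0.21833558, 1.0850733 ])}
{'vertical_fov': 69.4126186640384, 'cx': 316.4237214798967, 'cy': 199.8897765221362, 'k1': -0.012270641207347752, 'rvec': array([-2.4282106 ,  1.55699327,  0.23345654]), 'tvec': array([-0.59907035, -0.03679474,  0.37883206])}
0.1 [-1.79934183e+02 -1.35109083e-02  2.46842450e+01] 0.0726
```

View pics/scene0.png

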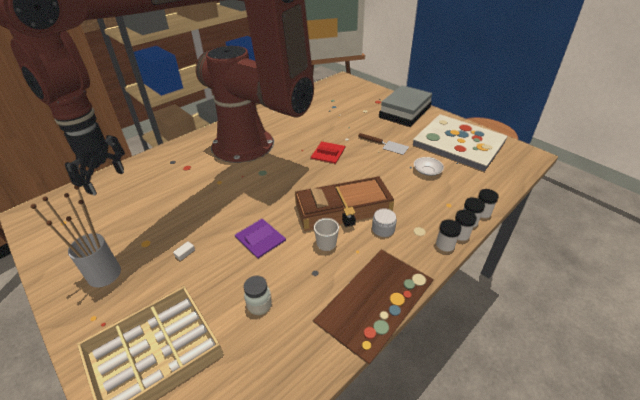

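View pics/side0.png

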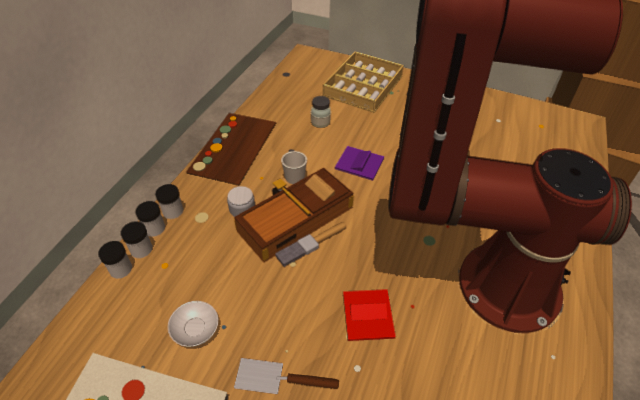

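The scene view shows the box around (345,203), with the dark cover and pale ledge at (320,197), the deck at (365,195), and the brass tab at (348,215) between the cup (326,235) and the tin (385,222). In the side view the box is around (295,213), with the brass bar at (293,198). I'll enlarge the crops next.

```bash
cat > h.py <<'E'
import numpy as np,cv2
from plant import robot
def cam(c):
    f=200/np.tan(np.radians(c["vertical_fov"]/2)); R=cv2.Rodrigues(np.array(c["rvec"]))[0]
    return f,np.array([[f,0,c["cx"]],[0,f,c["cy"]],[0,0,1]]),np.array([c["k1"],0,0,0,0.]),R,np.array(c["tvec"])
def ray(c,px):
    f,K,d,R,t=cam(c); u=cv2.undistortPoints(np.array(px,float).reshape(-1,1,2),K,d).reshape(-1,2)
    return -R.T@t, np.c_[u,np.ones(len(u))]@R
def onz(c,px,z):
    o,v=ray(c,px); return o+v*((z-o[2])/v[:,2])[:,None]
def proj(c,P):
    f,K,d,R,t=cam(c); return cv2.projectPoints(np.array(P,float).reshape(-1,1,3),np.array(c["rvec"]),t,K,d)[0].reshape(-1,2)
E
python3 - <<'E'
import cv2,numpy as np
a=cv2.imread("pics/scene0.png")[165:255,285:405]; b=cv2.imread("pics/side0.png")[145:265,220:370]
cv2.imwrite("pics/c1.png",cv2.resize(a,None,fx=6,fy=6,interpolation=cv2.INTER_CUBIC))
cv2.imwrite("pics/c2.png",cv2.resize(b,None,fx=5,fy=5,interpolation=cv2.INTER_CUBIC))
E
```

```text
(no output)
```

View pics/c1.png

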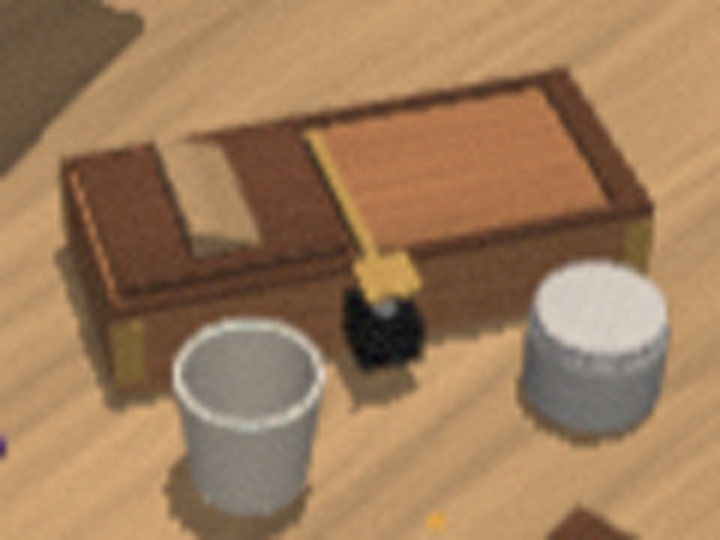

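View pics/c2.png

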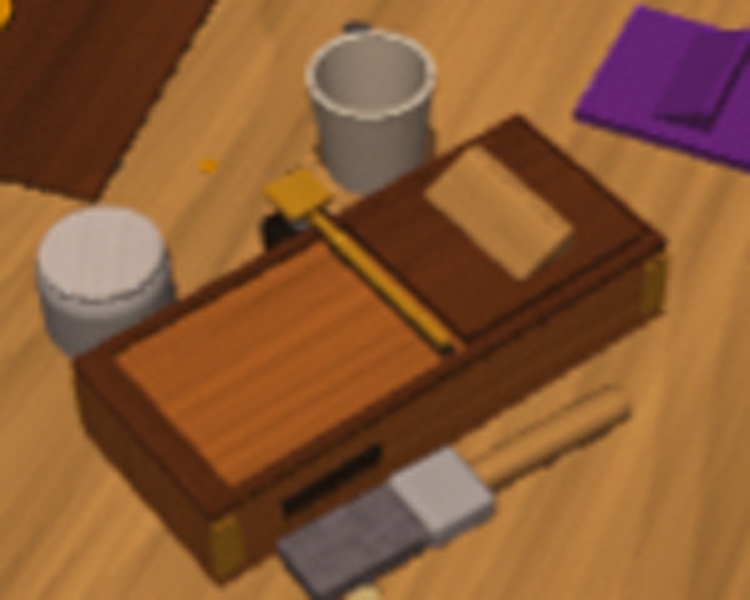

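Crop 1 (scene) shows the box rim corners at crop pixels (65,160), (110,312), (567,68) and (652,210), with the pad centre at (388,275). Crop 2 (side) shows rim corners at (78,364), (220,512), (665,242) and (518,115), the pad at (298,195), and the ledge's top rear edge from (474,148) to (575,232).

```bash
cat > m.py <<'E'
from h import *
S=robot.get_calibration("scene");D=robot.get_calibration("side")
s=lambda *p:np.array(p)/6.+[285,165]-.4
d=lambda *p:np.array(p)/5.+[220,145]-.4
B=np.array([[-145,62],[-145,-62],[145,62],[145,-62]])/1e3
a=onz(S,s([65,160],[110,312],[567,68],[652,210]),.06)[:,:2]
b=onz(D,d([665,242],[518,115],[220,512],[78,364]),.06)[:,:2]
def fit(Q):
    c=Q.mean(0); z=((Q-c)@[1,1j]); w=B@[1,1j]; k=(np.conj(w)*z).sum()/(abs(w)**2).sum()
    return c,np.degrees(np.angle(k)),abs(k)
for n,Q in(("scene",a),("side",b),("both",(a+b)/2)): print(n,np.round(Q*1e3,1).tolist(),fit(Q))
c,yaw,_=fit((a+b)/2); t=np.radians(yaw);R=np.array([[np.cos(t),-np.sin(t)],[np.sin(t),np.cos(t)]])
inb=lambda P:np.round((np.array(P)[:,:2]-c)@R*1e3,1).tolist()
print("pad",inb(onz(S,s([388,275]),.068)),inb(onz(D,d([298,195]),.068)))
print("ledge rear edge scene",inb(onz(S,s([158,145],[197,250]),.081)),"side",inb(onz(D,d([474,148],[575,232]),.081)))
print("tin",inb(onz(S,s([600,307]),.055)),inb(onz(D,d([102,253]),.055)))
print("cup",inb(onz(S,s([249,374]),.070)),inb(onz(D,d([371,78]),.070)))
print("tab world",c+R@[-.009,-.081])
for z in(.060,.069):print(z,inb(onz(S,s([360,258],[405,250],[420,288],[372,300]),z)),inb(onz(D,d([300,168],[265,190],[298,220],[332,197]),z)))
E
python3 m.py
```

```text
scene [[440.9, -88.6], [545.7, -149.1], [577.3, 164.6], [686.0, 102.2]] (array([0.56245557, 0.00728891]), np.float64(61.07752328995447), np.float64(0.9921814733681406))
side [[437.2, -85.9], [544.7, -145.1], [570.9, 162.5], [678.2, 108.8]] (array([0.55772257, 0.01008711]), np.float64(62.040753985581084), np.float64(0.980647886908641))
both [[439.0, -87.2], [545.2, -147.1], [574.1, 163.6], [682.1, 105.5]] (array([0.56008907, 0.00868801]), np.float64(61.55632294412861), np.float64(0.9863798329693617))
pad [[-8.3, -83.2]] [[-6.7, -77.7]]
ledge rear edge scene [[-97.0, 31.9], [-98.2, -52.9]] side [[-93.6, -37.5], [-95.7, 43.0]]
tin [[90.5, -121.6]] [[92.0, -117.6]]
cup [[-93.9, -132.3]] [[-90.5, -125.3]]
tab world [ 0.62702456 -0.03780543]
0.06 [[-14.9, -59.1], [8.9, -59.7], [7.0, -88.6], [-18.7, -90.2]] [[-23.7, -100.5], [0.7, -98.5], [-0.1, -69.3], [-24.3, -72.0]]
0.069 [[-18.2, -68.5], [5.4, -69.1], [3.5, -97.6], [-21.9, -99.2]] [[-18.8, -92.8], [5.4, -90.8], [4.6, -61.9], [-19.4, -64.6]]
```

```bash
cat >> h.py <<'E'
C=np.array([.5601,.0087]); YAW=61.56
t_=np.radians(YAW); Rb=np.array([[np.cos(t_),-np.sin(t_)],[np.sin(t_),np.cos(t_)]])
def W(x,y,z): # box mm -> world, z of the tip -> TCP
    return [*(C+Rb@np.array([x,y])/1e3), z/1e3+robot.tip_reach]
E
python3 - <<'E'
from h import *
print("holder",onz(robot.get_calibration("scene"),[[100,280]],0))
robot.set_gripper(0)
robot.move_pose([.40,-.2,.32],[180,0,-28.4])
robot.move_pose(W(-9,-83,170)[:2]+[.30],[180,0,-28.4])
c=robot.get_calibration("wrist"); im=robot.grab_frame("wrist"); cv2.imwrite("pics/w1.png",im)
import json; json.dump({k:np.array(v).tolist() for k,v in c.items()},open("w1.json","w"))
o=robot.observe();print(o["time"],o["q"],o["ft_force"],o["gripper_width"])
E
```

```text
holder [[ 0.29378571 -0.6787246   0.        ]]
7.0833 [-1.54024782e+01  1.12496462e+01  1.09341981e+01  8.96872893e+01
 -1.12747596e-03 -1.66988305e+02] [-0.17968282  0.18721506  0.19225077] 0.00027856862719322496
```

View pics/w1.png

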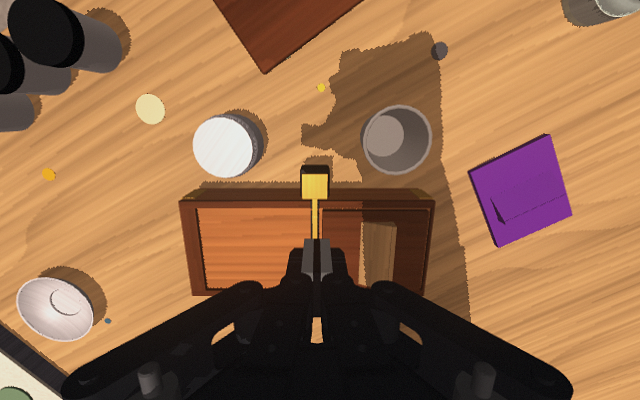

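The wrist view shows the brass pad centred at about (314,186) and the bar running down at column 315. The tin is at (225,146), the cup at (397,139), and the cover with its ledge is at right (378,255). The box corners near the pad are (180,201) and (435,193).

```bash
python3 - <<'E'
from h import *
import json; c=json.load(open("w1.json")); im=cv2.imread("pics/w1.png")
h=cv2.cvtColor(im,cv2.COLOR_BGR2HSV); m=cv2.inRange(h,(18,110,110),(32,255,255)); m[:165]=0;m[245:]=0;m[:,:295]=0;m[:,335:]=0
m2=m.copy(); ys=np.where(m2[:, :].sum(1)//255>18)[0]; xs=np.where(m2[ys[0]:ys[-1]].sum(0)//255>8)[0]
print("pad rows",ys[0],ys[-1],"cols",xs[0],xs[-1])
inb=lambda P:np.round((np.array(P)[:,:2]-C)@Rb*1e3,1).tolist()
p=[(xs[0]+xs[-1])/2,(ys[0]+ys[-1])/2]
for z in(.069,.0675):print(inb(onz(c,[p,[xs[0],ys[0]],[xs[-1],ys[-1]]],z)))
print("box corners",inb(onz(c,[[180,201],[435,193]],.06)), "want (145,-62),(-145,-62)")
print("tin",inb(onz(c,[[225,146]],.055)),"cup",inb(onz(c,[[397,139]],.07)))
print("ledge rear edge",inb(onz(c,[[396,224],[393,284]],.081)))
E
```

```text
pad rows 174 198 cols 302 326
[[-5.9, -81.5], [6.7, -94.6], [-18.9, -68.1]]
[[-5.9, -81.1], [6.8, -94.2], [-18.9, -67.6]]
box corners [[144.7, -61.9], [-140.5, -71.2]] want (145,-62),(-145,-62)
tin [[90.0, -122.4]] cup [[-90.6, -131.1]]
ledge rear edge [[-93.8, -42.6], [-96.3, 31.3]]
```

Everything agrees within about 3 mm, so I'll press the tab now.

```bash
python3 - <<'E'
from h import *
O=[180,0,-28.4]
robot.move_pose(W(-7.5,-82.5,90),O)
f0=robot.observe()["ft_force"]
def tip():
    o=robot.observe(); return round((o["tool_pos"][2]-robot.tip_reach)*1e3,2),np.round(np.array(o["ft_force"])-f0,2)
print(robot.line_to(W(-7.5,-82.5,61),vel=.03,guard=2.5),tip())
print(robot.line_to(W(-7.5,-82.5,56),vel=.02,guard=14),tip())
robot.pause(.2);print(tip(),robot.observe()["time"])
E
```

```text
True (np.float64(65.14), array([-0.47,  1.04, -1.01]))
True (np.float64(58.82), array([-3.65,  0.48,  6.72]))
(np.float64(58.78), array([-3.76,  0.79,  7.68])) 9.0667
```

```bash
python3 - <<'E'
from h import *
f0=robot.observe()["ft_force"]
print(robot.line_to(W(-7.5,-82.5,56.5),vel=.015,guard=14))
o=robot.observe();print((o["tool_pos"][2]-robot.tip_reach)*1e3,np.array(o["ft_force"]))
robot.line_to(W(-7.5,-82.5,110),vel=.12)
# hover behind the ledge, jaws across the box
robot.move_pose(W(-118,0,120),[180,0,-118.4] if robot.ik(W(-118,0,120),[180,0,-118.4]) is not None else [180,0,61.6])
o=robot.observe();print(o["time"],o["q"],o["tcp_rot"])
a=robot.grab_frame("side"); b=robot.grab_frame("scene")
a=cv2.resize(a[145:265,220:370],None,fx=3,fy=3,interpolation=cv2.INTER_CUBIC);b=cv2.resize(b[165:255,285:405],None,fx=2.9,fy=4,interpolation=cv2.INTER_CUBIC)
cv2.imwrite("pics/c3.png",np.hstack([a,b]))
E
```

```text
True
58.77800152706209 [-4.79538549 -0.4373369  10.4396814 ]
11.1167 [-2.53108868e+01 -8.84891786e+00 -2.06230781e+01  7.82538069e+01
  4.09970462e-03 -8.69977561e+01] [ 1.79971857e+02  2.62929602e-03 -1.18313132e+02]
```

View pics/c3.png

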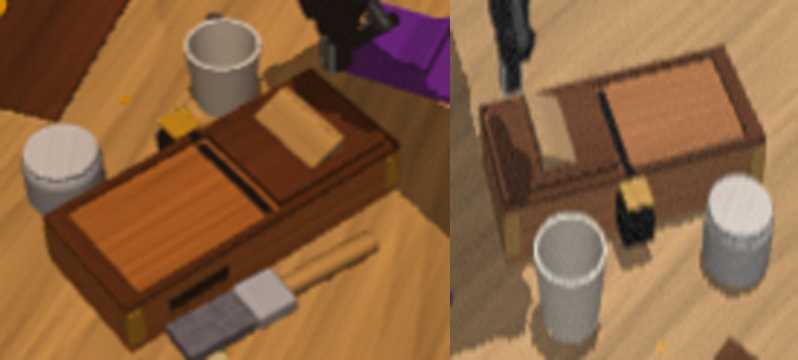

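The bar has sunk: there is now a dark slot in front of the cover in both views, at (235,177) in the left half. The cover and the bystanders haven't moved. Next is the push.

```bash
python3 - <<'E'
from h import *
def st():
    o=robot.observe(); p=np.array(o["tool_pos"]); return np.round((p[:2]-C)@Rb*1e3,1),round((p[2]-robot.tip_reach)*1e3,2),np.round(Rb.T@np.array(o["ft_force"])[:2],2),round(o["ft_force"][2],2),round(o["time"],2)
print(robot.line_to(W(-118,0,70),vel=.08,guard=8),st())
for x in(-100,-70,-40,-10,15,27):
    g=robot.line_to(W(x,0,70),vel=.06,guard=10); print(g,st())
    if g: break
cv2.imwrite("pics/s4.png",robot.grab_frame("side"))
E
```

```text
False (array([-1.18e+02, -1.00e-01]), np.float64(70.26), array([ 0.4 , -0.96]), np.float64(0.23), 11.99)
False (array([-99.5,   0. ]), np.float64(70.06), array([-0.36, -0.29]), np.float64(-0.31), 12.44)
False (array([-69.8,   0.1]), np.float64(69.97), array([ 0.65, -0.28]), np.float64(0.08), 13.09)
False (array([-39.8,   0.1]), np.float64(69.94), array([-0.05, -0.31]), np.float64(1.11), 13.74)
False (array([-9.8,  0.1]), np.float64(69.93), array([-0.19,  0.74]), np.float64(-0.07), 14.39)
False (array([15.3,  0.1]), np.float64(69.97), array([0.69, 0.84]), np.float64(-0.33), 14.96)
False (array([27.4,  0.1]), np.float64(70.0), array([0.62, 0.56]), np.float64(-0.91), 15.31)
```

Next I'll back off, lift clear and look.

```bash
python3 - <<'E'
from h import *
robot.line_to(W(5,0,70),vel=.08); robot.line_to(W(5,0,150),vel=.12)
robot.move_pose(W(-150,60,200),[180,0,-118.4])
a=robot.grab_frame("side"); b=robot.grab_frame("scene")
cv2.imwrite("pics/side5.png",a);cv2.imwrite("pics/scene5.png",b)
a=cv2.resize(a[145:265,220:370],None,fx=3,fy=3,interpolation=cv2.INTER_CUBIC);b=cv2.resize(b[165:255,285:405],None,fx=2.9,fy=4,interpolation=cv2.INTER_CUBIC)
cv2.imwrite("pics/c5.png",np.hstack([a,b])); print(robot.observe()["time"])
E
```

```text
17.425
```

View pics/c5.png

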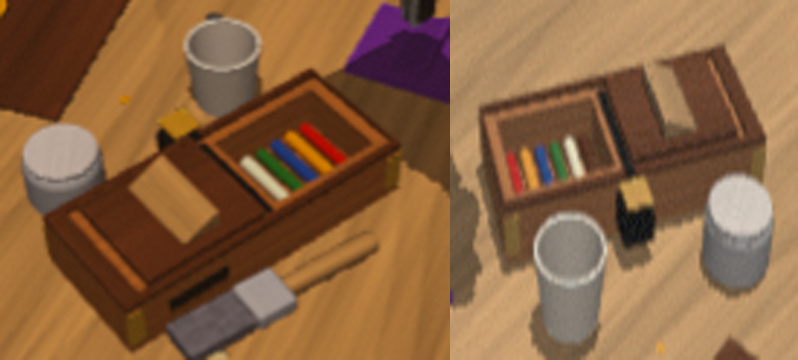

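The cover now lies over the deck, with a strip of bare deck at (107,250) before the end strip. The well and its pastels are fully open and the bystanders are unmoved. Before handing in I'll check the cover's position with numbers.

```bash
python3 - <<'E'
from h import *
S=robot.get_calibration("scene");D=robot.get_calibration("side")
inb=lambda P:np.round((np.array(P)[:,:2]-C)@Rb*1e3,1).tolist()
d=lambda *p:np.array(p)/3.+[220,145]-.35
s=lambda *p:np.array(p)/[2.9,4]+[285,165]-.35
print("ledge side",inb(onz(D,d([165,153],[218,210]),.081)),"scene",inb(onz(S,s([646-450,65],[668-450,137]),.081)))
print("front edge side",inb(onz(D,d([82,210],[145,286]),.065)),"end strip",inb(onz(D,d([68,212],[134,292]),.055)))
for n in("side","scene"):   # bystander change
    if n=="side":a,b=cv2.imread("pics/side0.png"),cv2.imread("pics/side5.png"); boxes={"cup":(275,148,308,185),"tin":(226,185,256,214),"brush":(275,225,346,264)}
    else:a,b=cv2.imread("pics/scene0.png"),cv2.imread("pics/scene5.png"); boxes={"cup":(312,217,341,252),"tin":(371,207,398,238),"dish":(412,157,444,180),"jar":(243,277,273,315),"eraser":(172,240,198,262),"knife":(357,132,410,155)}
    for k,(x,y,X,Y) in boxes.items(): print(n,k,cv2.phaseCorrelate(*[cv2.cvtColor(i[y:Y,x:X],cv2.COLOR_BGR2GRAY).astype(np.float64) for i in(a,b)])[0])
E
```

```text
ledge side [[34.4, -39.0], [37.3, 40.0]] scene [[40.2, 33.6], [33.9, -56.4]]
front edge side [[118.1, -41.5], [122.3, 56.4]] end strip [[124.7, -54.9], [128.8, 49.2]]
side cup (-0.16282497877129387, -0.006570368902529822)
side tin (0.27148924125554963, -0.13049348728771015)
side brush (0.1737903118459343, -0.040770349497663005)
scene cup (-0.1251933548076618, -0.027220337097272562)
scene tin (0.41684682970073084, -0.044500691350648935)
scene dish (0.0597728167428091, 0.05948446456659795)
scene jar (8.819256621528382e-05, -0.034016212893600795)
scene eraser (0.8593907380317454, -0.054523525942284934)
scene knife (0.0639007586151763, 0.021513255203648995)
```

```bash
python3 - <<'E'
from plant import robot
robot.pause(.3); print(robot.observe()["time"]); robot.job_done()
E
```

```text
17.725
the job is handed in; nothing more can be done
```

The box is open and the job is handed in, at 17.7 s of the 48 s allowed. I pressed the snap tab fully down with the closed fingertips, then pushed the cover along the box by its ledge.

**Tab:** the fingertips stopped hard at 58.8 mm above the table, against 59 mm for fully down. The pictures taken before the push showed the bar sunk below the deck.

**Cover:** its origin is at about x = 56 mm of the box, good to about 3 mm. The well is wholly open from 40 mm. The front edge looks to be about 5 to 11 mm short of the end strip, where up to 25 mm is allowed. The cover lies flat between the side strips.

**Forces:** the push never tripped its 10 N guard. The two tab presses stopped on a 14 N guard as intended, far below the force limits.

**Bystanders:** the before-and-after pictures show shifts under 0.5 px for all but one. The eraser block read 0.86 px. I put that down to the arm's shadow, since the arm never went near it, but I did not check further.

**Checks that disagreed:**
- The first guarded touch on the tab stopped with no clear contact force, so that reading told me nothing. The firm press afterwards settled it.
- One box corner I read by eye in the wrist picture was 9 mm off the other measurements. I took it as a misreading.

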